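# Hang the ring spanner in the relay bench cabinet

## Robot

A 7-joint arm with a two-finger parallel gripper is mounted at the origin on the work surface. World frame = base frame: x ahead of the robot, y to its left, z up, the work surface at z = 0. Lengths are in m, angles in rad, forces in N, time in s.
With the tool pointing down it reaches from about 0.4 to 0.875 m from the base axis. Payload 6.5 kg.
Tool frame: the origin (TCP) lies at the very end of the fingers, on their centre line; the grasp point (between the pads) lies 19 mm behind it; z points along the fingers, y is the line along which they close (so a half turn about z gives the same grasp; the last joint's range is limited). The gripper opens to 88 mm and grips with 3 to 60 N. Pads are 18 mm wide; open, the fingers measure 123 mm over their backs; the gripper's body (75 mm by 187 mm) begins 45 mm behind the grasp point.
Start: joints at [1.24, 0.536, -0.004, 1.538, 0.003, 1.067, -0.071], TCP at [0.17, -0.627, 0.239] pointing down, gripper open.
Joint ranges: [-2.7, 2.7], [-0.37, 2.16], [-1.27, 1.26], [0.24, 2.4], [-1.31, 4.45], [0.19, 1.91], [-2.76, 2.76]. Speed limits (rad/s): [2.39, 2.39, 3.14, 3.14, 3.14, 3.14, 3.14].

## Interface

Orientations are given as [roll, pitch, yaw] about the fixed x, y, z axes, in that order (R = Rz(yaw) Ry(pitch) Rx(roll)).
In Python, from station import observe, snapshot, close_job gives the robot as it stands.
- The arm moves only by the tool step_arm, never from a script. Its argument "increments" is text: rows parted by semicolons, each of 5 numbers parted by spaces: the gripper command: -1 is fully open, 1 is shut, values between are in proportion, then the shift along the tool's x, y, z each as a share of 50 cm, from -1 to 1, then the turn about the tool's z as a share of pi rad, from -1 to 1. A call has 1 to 5 rows; each row shifts and turns the commanded pose from where the row before left it, along the tool's axes as they then stand; what a row does not reach is not made up. A row lasts 1/12 s, in which the tool goes at most 41.7 mm and 7.16 degrees, less where a joint would pass 70% of its speed; a pose out of reach is approached as far as the arm can. A call with a number of a shift or a turn outside -1 to 1 is refused whole. A call with a gripper value outside its range is refused whole. The fingers move at their own pace and stop on an object; "force" is the grip in N (left out, the last holds). Time passes only in rows, so rows that do not move let the fingers close. It gives the time, the measured TCP pose, the force, the opening and the grip force at its end, in the units of the state.
- observe(): the state, without advancing time (a new reading comes with each control period).
- snapshot(name): name is "scene" or "top"; returns a dict with "pixels" (480x640x3 uint8, red, green, blue), "fx", "fy", "cx", "cy" (pixels), "k1" (the pictures are not rectified: a ray, as slopes to the right and down, at radius r is drawn at 1 + k1 r^2 times it, then the intrinsics apply), "eye" and "rotation" of the camera in the world. Camera axes: x right, y up, looking along -z (the intrinsics and any distortion apply to the point x, -y, -z); pixel columns grow to the right and rows downward; lengths in m; the calibration is good to about 2 mm. A picture is of the moment at which its call begins. There is no depth.
- close_job(): hands the job in; it is judged then, once.
The state is a dict: "time_s": time; "joint_positions": joint angles; "qvel": joint speeds; "joint_efforts": joint torques, N m; "tcp_pos": TCP position; "eef_rot": TCP orientation; "force": force on the tool from outside, world axes, zero at the start; "moment": the same for the moment, N m; "finger_gap": opening from 0.0 (shut) to 1.0 (fully open); "gripper_force": force on a finger pad.
Only numpy, scipy, OpenCV 4.12 (cv2) and the standard library are available. Lean on these libraries where they do the work, as an engineer would, in place of code of your own. Each camera call takes 0.05 s, during which the arm holds its last target. There are 200 camera calls.

## Task

Slide the acrylic door of the sloping cabinet open, hang the steel spanner by its ring end on the hook inside so that it hangs down the backboard, let go of it, and slide the door fully shut again. Do not touch the steel frame round the opening with the spanner or the gripper, and leave the lugs, the relay and the test clip where they are.

Things in the scene. Friction and masses are not known exactly. Their poses are not given: they have to be found in the camera images.
- cabinet: Fixed grey steel cabinet with a sloping front, 410 mm wide, on a tube stand. Origin on the bench under its middle; x to its back, y to its left seen from the robot, z up. The front face slopes at 38 degrees: up the face is (0.788, 0, 0.616), straight out of it (-0.616, 0, 0.788). Its lower edge is at x -100, z 125 mm; it is 255 mm long up the slope. Nothing stands over it.
- bay_middle (a point): Middle of the opening, in the plane of the face; axes as cabinet. The opening, in the left half of the face, is 180 mm wide (y) and 215 mm long up the slope (20 to 235 mm up the face). Behind it is a bay 48 mm deep, down to a flat backboard parallel to the face. The right half of the face is a closed steel panel.
- frame: Bare steel frame round the opening, not to be touched; origin and axes as cabinet. Bottom rail (0 to 20 mm up the slope) and top rail (235 to 255 mm) over the full width and left jamb (y 190 to 205 mm), all standing 14 mm out of the face; flat middle jamb (y -4 to +10 mm) 2 mm out, under the door.
- door (a joint): Clear acrylic door: 0 m = shut over the opening, 0.18 m = fully open over the right half. Opens to the cabinet's -y (to the right seen from the robot), moves with about 2 N and stays where left; stops at both ends. The panel is 187 mm wide (y 0 to 187 mm when shut) and lies 4 to 8 mm out of the face; it may start some way open.
- door_handle (a point): Middle of the outer end of the door's black handle, an upright fin 12 mm thick across y, 60 mm long up the slope, standing 38 mm out of the acrylic (8 to 46 mm out of the face). It is 127.5 mm up the slope and at y = +25 mm when the door is shut; travels with the door; axes as cabinet.
- hook_seat (a point): Point on the hook's axis 8 mm above the backboard, where the spanner hole's middle belongs; axes as cabinet. Steel hook, 10 mm round bar, 190 mm up the slope, y varies: square out of the backboard for 26 mm, then the tip bends 7 mm up the slope over 10 mm more; 41 mm in all, ending 7 mm below the face. Seen along its axis it spans 5 mm below to 12 mm above it.
- spanner: Chunky steel combination spanner lying flat on the bench, 160 mm long, 16 mm thick, about 0.35 kg. Origin at the middle of its underside; x along its length towards the ring end, z up. Ring end 44 mm across, open jaw end 40 mm wide; the shank between x = -40 and +36 mm is 24 mm wide and 14 mm thick (1 to 15 mm above the bench). It balances close to its origin.
- spanner_hole (a point): Middle of the hole in the spanner's ring, 58 mm from its origin along x and 8 mm above its underside; hole 26 mm in diameter, right through; axes as spanner.
- lug_large: Tin-plated ring lug for heavy cable, 110 mm long, ring 40 mm across and 6 mm thick, round barrel 22 mm. Origin at the middle of its underside, x towards the ring. To be left alone.
- lug_small: Smaller tin-plated ring lug, 85 mm long, ring 32 mm across, barrel 18 mm. Origin and axes alike. To be left alone.
- relay: Cream bakelite timer relay with a dial on top, 75 x 60 mm, 86 mm tall, origin under its middle. To be left alone.
- clip: Blue plastic test clip body, 115 mm long, 34 mm wide, 15 mm tall, origin under its middle. To be left alone.

How it is judged:
On the way, in this order (a step that is already met when the one before it is completed fails the run):
1. the door is slid at least 120 mm open (value of joint door above 0.12 m), for 0.2 s.
2. the spanner hangs on the hook by its ring, let go and still (distance between spanner_hole and hook_seat below 0.013 m and angle between spanner's own x axis and vertical below 1.13 rad and contact force between the fingers and spanner below 0.3 N and linear speed of spanner below 0.03 m/s), for 0.3 s.
At the end, for the whole second after the job is handed in: The spanner hangs at rest with its ring on the hook (middle of its hole within 13 mm of the hook's seat point), ring end up and within about 45 degrees of straight down the board, and the door is shut to within 6 mm (value of joint door below 0.006 m and distance between spanner_hole and hook_seat below 0.013 m and angle between spanner's own x axis and vertical below 1.13 rad and linear speed of spanner below 0.02 m/s and velocity of joint door below 0.01 m/s); the robot touches nothing.
It fails at once if the frame round the opening is touched (over 1.5 N) (contact force between frame and anything else above 1.5 N).
It fails at once if a lug, the relay or the test clip is pushed more than 25 mm (distance of any of lug_large, lug_small, relay, clip from where it was at the start of the episode above 0.025 m).
It also fails if it takes over 67 s, if anything falls off the work surface, if the arm or the gripper's body presses on something with over 40 N, if the wrist force passes 120 N, or if a joint passes its speed limit or range.

## Working session

There is one attempt and no reset: what is moved stays moved. The work goes in short steps, Python scripts to look and compute and a tool call to move; the robot and the scene stay as the last step left them, time stands still between calls to the robot, and variables do not carry over. Pictures are saved under pics/ and viewed, at most 11 in all, crops included, and the job is handed in when it is done.

Besides the shell and the picture viewer there is one more tool, called after "Call:" by a JSON object that holds its "method" and its "body", one argument or row to a line. step_arm: Moves the arm, as the interface text tells. Its arguments: {"type":"object","properties":{"increments":{"type":"string"},"force":{"type":"number"}},"required":["increments"]}

```bash
ls; mkdir -p pics; cat > h.py <<'E'
import numpy as np, cv2
from station import observe, snapshot
def ray(s,u,v):
    d=np.array([(u-s['cx'])/s['fx'],(v-s['cy'])/s['fy']]); q=d.copy()
    for _ in range(20): q=d/(1+s['k1']*(q@q))
    w=np.array(s['rotation'])@np.array([q[0],-q[1],-1]); return np.array(s['eye']),w/np.linalg.norm(w)
def onplane(s,u,v,p,n):
    e,w=ray(s,u,v); n=np.array(n); return e+w*((np.array(p)-e)@n)/(w@n)
def onz(s,u,v,z): return onplane(s,u,v,[0,0,z],[0,0,1])
def tri(a,b):
    A=0;B=0
    for e,w in (a,b):
        M=np.eye(3)-np.outer(w,w); A=A+M; B=B+M@e
    return np.linalg.solve(A,B)
def proj(s,p):
    c=np.array(s['rotation']).T@(np.array(p)-s['eye']); x=np.array([c[0],-c[1]])/-c[2]
    x=x*(1+s['k1']*(x@x)); return s['fx']*x[0]+s['cx'],s['fy']*x[1]+s['cy']
def save(s,n): cv2.imwrite('pics/'+n,cv2.cvtColor(s['pixels'],cv2.COLOR_RGB2BGR))
E
python3 - <<'E'
from h import *
print(observe())
for n in('scene','top'):
    s=snapshot(n); save(s,n+'1.png'); print(n,{k:v for k,v in s.items() if k!='pixels'})
E
```

```text
pics
{'time_s': 0.0, 'joint_positions': array([ 1.23975352,  0.53716814, -0.00441981,  1.53887283,  0.00257817,
        1.06733386, -0.07119599]), 'qvel': array([ 6.33025016e-04, -2.07525784e-03,  3.43982152e-04, -3.92284305e-04,
        1.32094272e-03, -9.08333310e-04, -6.45250667e-06]), 'joint_efforts': array([-1.33362723e-04, -5.70981932e+01,  9.90454406e-01, -2.51608157e+01,
       -5.63967240e-02,  1.78024289e-02,  1.59260567e-04]), 'tcp_pos': array([ 0.16995421, -0.6267334 ,  0.23783811]), 'eef_rot': array([-3.13982029e+00,  1.20806309e-04,  2.64892142e-01]), 'force': array([1.14999962, 0.33775466, 1.0952534 ]), 'moment': array([ 0.02107157, -0.00741245,  0.01668629]), 'gripper_force': 0.0, 'finger_gap': 1.0015808159756876}
scene {'fx': 473.3234352362022, 'fy': 473.3234352362022, 'cx': 315.22747749542987, 'cy': 243.87304326013447, 'k1': -0.03552460097881123, 'eye': array([ 0.28979715, -0.17808548,  1.04375822]), 'rotation': array([ 0.31095094,  0.00718033, -1.12994628])}
top {'fx': 578.5664048126838, 'fy': 578.5664048126838, 'cx': 316.5274488109779, 'cy': 245.1450144365427, 'k1': -0.07420697948011425, 'eye': array([ 0.40708406, -0.06359863,  1.12424222]), 'rotation': array([ 0.16215724,  0.00565862, -1.58025588])}
```

View pics/scene1.png

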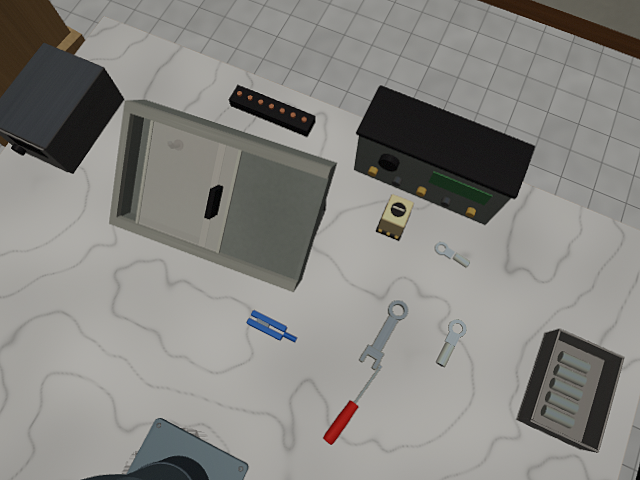

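View pics/top1.png

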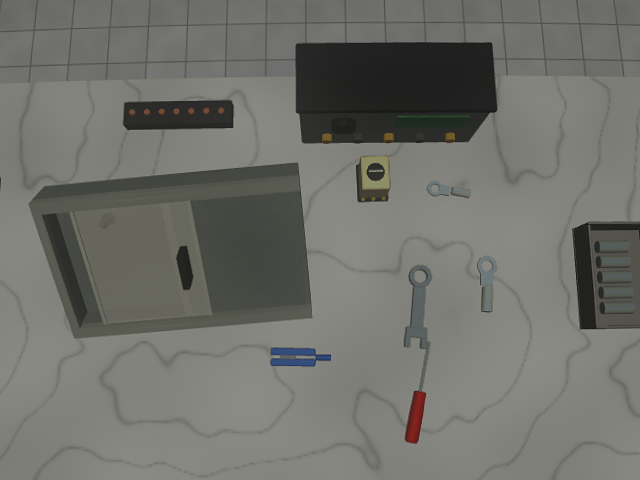

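The scene view shows the cabinet with its handle at (213,200), the hook at (175,143), and the spanner from its ring at (398,311) to its jaw at (372,355). In the top view the handle is at (185,267), the hook at (108,220), and the spanner from (420,277) to (416,338). I'll measure these on enlarged crops.

```bash
sed -i "s/def save/from scipy.spatial.transform import Rotation as Ro\n_sn=snapshot\ndef snapshot(n):\n    s=_sn(n); s['rotation']=Ro.from_euler('xyz',s['rotation']).as_matrix(); return s\ndef save/" h.py
python3 - <<'E'
from h import *
S={n:snapshot(n) for n in('scene','top')}
import pickle; pickle.dump(S,open('s0.pkl','wb'))
a=cv2.resize(S['scene']['pixels'][90:300,100:345],None,fx=1.6,fy=1.6*1,interpolation=3)
def crop(n,y0,y1,x0,x1,f): return cv2.resize(S[n]['pixels'][y0:y1,x0:x1],None,fx=f,fy=f,interpolation=3)
P=np.zeros((600,800,3),np.uint8)
P[:420,:480]=crop('scene',90,300,100,340,2)
t=crop('top',150,350,25,325,1); 
P[:340,480:800]=crop('top',260,430,390,550,2)
P[420:600,0:300]=crop('scene',180,240,170,270,3)
P[420:600,300:540]=crop('scene',125,170,145,205,4)
P[420:600,540:780]=crop('top',200,245,80,140,4)
cv2.imwrite('pics/c1.png',P[:,:,::-1])
cv2.imwrite('pics/c2.png',crop('top',150,350,25,325,2.6)[:,:,::-1])
# dark handle & spanner masks
for n,b in(('scene',(170,230,195,235)),('top',(235,300,165,205))):
    im=S[n]['pixels'][b[0]:b[1],b[2]:b[3]]; m=(im.max(2)<60).astype(np.uint8)
    k,l,st,c=cv2.connectedComponentsWithStats(m); i=1+st[1:,4].argmax(); print(n,'handle',st[i]+[b[2],b[0],0,0,0],c[i]+[b[2],b[0]])
E
```

```text
scene handle [204 185  19  34 399] [213.30075188 201.39348371]
top handle [176 246  17  44 474] [184.40506329 267.21940928]
```

View pics/c1.png

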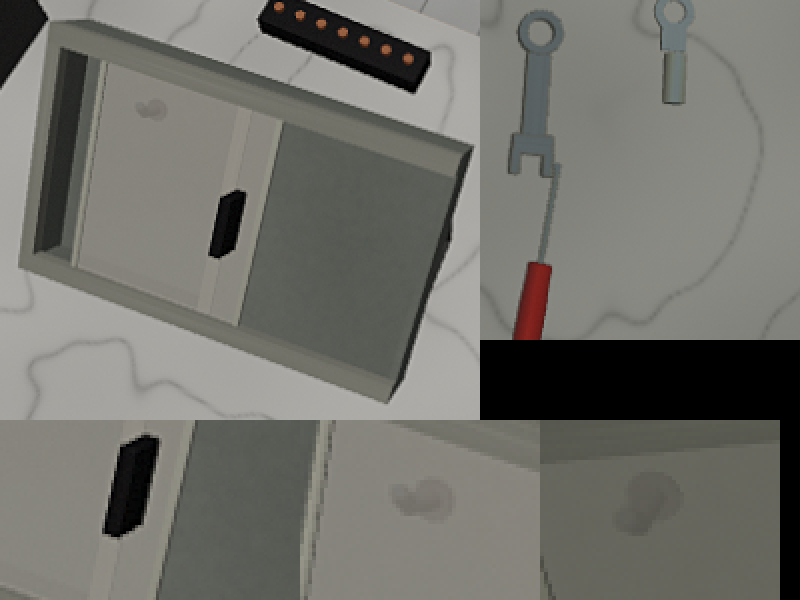

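View pics/c2.png

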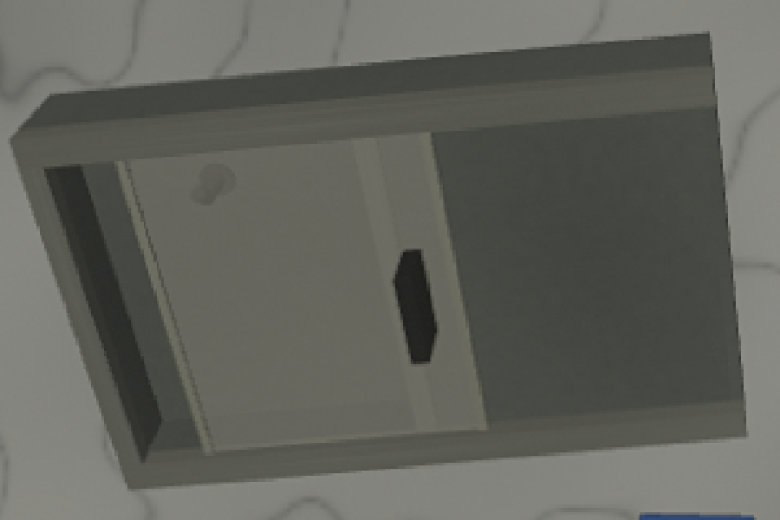

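```bash
cat >> h.py <<'E'
UP=np.array([.788,0,.616]);OUT=np.array([-.616,0,.788])
def loc(u,y,n): return np.array([-.1,0,.125])+u*UP+n*OUT+np.array([0,y,0])
def cab(c,p): 
    k,s=np.cos(c[2]),np.sin(c[2]); return np.array([c[0]+k*p[0]-s*p[1],c[1]+s*p[0]+k*p[1],p[2]])
def inv(c,P):
    k,s=np.cos(c[2]),np.sin(c[2]); d=np.array(P)-[c[0],c[1],0]; q=np.array([k*d[0]+s*d[1],-s*d[0]+k*d[1],d[2]])
    r=q-[-.1,0,.125]; return r@UP,r[1],r@OUT   # u,y,n
E
cat > m.py <<'E'
from h import *; import pickle
from scipy.optimize import least_squares
S=pickle.load(open('s0.pkl','rb')); a,b=S['scene'],S['top']
K={'BL':((0,.205,.014),(110,224),(75,338)),'BR':((0,-.205,.014),(294,291),(311.9,317.7)),
 'TL':((.255,.205,.014),None,(29.6,203.8)),'TR':((.255,-.205,.014),None,(299.2,175.8))}
for k in('BL','BR'): print(k,tri(ray(a,*K[k][1]),ray(b,*K[k][2])))
def f(c):
    r=[]
    for p,qa,qb in K.values():
        for s,q in((a,qa),(b,qb)):
            if q: r+=list(np.array(proj(s,cab(c,loc(*p))))-q)
    return r
c=least_squares(f,[.6,.2,0]).x; print('cab',c,np.round(f(c),1))
np.save('cab.npy',c)
for n,qa,qb in(('hookbase',(178.25,145),(108.7,219.2)),('hooktip',(171,144.6),(102.5,225.2)),('handleC',(213.3,201.4),(184.4,267.2))):
    P=tri(ray(a,*qa),ray(b,*qb)); print(n,P,np.round(inv(c,P),4))
# door right edge in top view, at n=8
for q in((430,132),(486,430)):
    P=onplane(b,25+q[0]/2.6,150+q[1]/2.6,cab(c,loc(.1,0,.008)),cab([0,0,c[2]],OUT)); print('dooredge',np.round(inv(c,P),4))
# spanner: mask, hole
for n,bx in(('scene',(290,372,350,415)),('top',(258,352,398,438))):
    s=S[n]; im=s['pixels'][bx[0]:bx[1],bx[2]:bx[3]].astype(int)
    lab=cv2.cvtColor(im.astype(np.uint8),cv2.COLOR_RGB2HSV)
    bg=np.median(im.reshape(-1,3),axis=0); d=np.abs(im-bg).max(2); m=(d>14).astype(np.uint8)
    cs,h=cv2.findContours(m,cv2.RETR_CCOMP,cv2.CHAIN_APPROX_NONE); 
    for i,k in enumerate(cs):
        A=cv2.contourArea(k)
        if A>20: 
            (x,y),(w,hh),ang=cv2.minAreaRect(k); M=cv2.moments(k); print(n,'hole' if h[0,i,3]>=0 else 'outer',A,M['m10']/M['m00']+bx[2],M['m01']/M['m00']+bx[0],w,hh,ang)
E
python3 m.py
```

```text
BL [0.41179408 0.36237238 0.12192929]
BR [ 0.44456043 -0.05122538  0.13947214]
cab [0.53664729 0.16104049 0.08444288] [-0.6 -0.9  0.2  0.3  0.4  0.2  1.1 -1.  -1.  -0.4  0.   1.2]
hookbase [0.60493833 0.28300934 0.20026668] [ 0.1869  0.1158 -0.0505]
hooktip [0.5901055  0.28303726 0.22533409] [ 0.1907  0.1171 -0.0217]
handleC [0.52128872 0.14967882 0.22109002] [ 0.1252 -0.01    0.0241]
dooredge [ 0.231  -0.0371  0.008 ]
dooredge [ 0.0179 -0.0347  0.008 ]
scene outer 1029.0 384.7896015549077 333.28620019436346 24.59674835205078 74.68466186523438 26.56505012512207
scene hole 94.5 397.347442680776 309.9047619047619 12.020814895629883 9.899494171142578 45.0
scene outer 27.5 379.41212121212124 295.5090909090909 9.0 23.0 90.0
top outer 1310.0 417.9732824427481 306.2008905852417 26.788890838623047 85.63895416259766 4.085616588592529
top hole 126.0 419.6269841269841 276.11772486772486 13.435027122497559 12.020814895629883 45.0
```

```bash
cat >> h.py <<'E'
def rel(frm,to,yaw): # shares in tool axes at yaw, tool down
    d=np.array(to)-frm; k,s=np.cos(yaw),np.sin(yaw)
    t=np.array([k*d[0]+s*d[1],s*d[0]-k*d[1],-d[2]])/.5; return np.round(t,4),'rows %.1f'%(np.linalg.norm(t)/.0833)
E
python3 - <<'E'
from h import *; import pickle
S=pickle.load(open('s0.pkl','rb')); a,b=S['scene'],S['top']
print('hole',tri(ray(a,397.35,309.9),ray(b,419.63,276.12)))
im=b['pixels'][258:352,398:438].astype(int); bg=np.median(im.reshape(-1,3),axis=0); m=np.abs(im-bg).max(2)>14
pts=[]
for v in range(296,324,3):
    x=np.flatnonzero(m[v-258])+398; P=onz(b,x.mean(),v,.012); pts.append(P); 
    if v%2: print(v,x.min(),x.max())
pts=np.array(pts); vx,vy,x0,y0=cv2.fitLine(pts[:,:2].astype(np.float32),2,0,.01,.01).ravel()
h=onz(b,419.63,276.12,.012); 
if vx<0: vx,vy=-vx,-vy
ye=np.arctan2(vy,vx); d=h[:2]-pts[:,:2].mean(0); print('h',h,'yaw',ye,'alt yaw',np.arctan2(d[1],d[0]),pts[:,:2].mean(0))
c=np.load('cab.npy'); o=observe()
W0=o['tcp_pos']; W1=np.array([.42,-.35,.34]); H=cab(c,loc(.115,-.0105,.09)); H2=cab(c,loc(.115,-.0105,.021))
print(H,H2,c[2]); y=c[2]
print(rel(W0,W1,y),rel(W1,H,y),rel(H,H2,y))
E
```

```text
hole [ 0.52656556 -0.25831835  0.00801433]
299 412 425
305 411 424
311 411 424
317 410 424
323 410 423
h [ 0.52632162 -0.25785277  0.012     ] yaw -0.11781225 alt yaw -0.09950340970395255 [ 0.46209345 -0.25144067]
[0.47294386 0.14511082 0.26676   ] [0.51529641 0.14869572 0.212388  ] 0.08444288229884525
(array([ 0.545 , -0.5099, -0.2036]), 'rows 9.3') (array([ 0.189 , -0.9778,  0.1465]), 'rows 12.1') (array([ 0.085 , -0.    ,  0.1087]), 'rows 1.7')
```

Call:
{"method": "step_arm", "body": {
  "increments": "0 0.055 -0.051 -0.0204 0.0287; 0 0.055 -0.051 -0.0204 0.0287; 0 0.055 -0.051 -0.0204 0; 0 0.055 -0.051 -0.0204 0; 0 0.055 -0.051 -0.0204 0"
}}

```text
time_s: 0.62
tcp_pos: [0.2892, -0.4809, 0.2901]
eef_rot: [-3.142, 0.0, 0.084]
force: [1.2, -0.2, 0.8]
finger_gap: 0.646
gripper_force: 0.0
```

Call:
{"method": "step_arm", "body": {
  "increments": "0 0.055 -0.051 -0.0204 0; 0 0.055 -0.051 -0.0204 0; 0 0.055 -0.051 -0.0204 0; 0 0.055 -0.051 -0.0204 0; 0 0.055 -0.051 -0.0204 0"
}}

```text
time_s: 1.03
tcp_pos: [0.4154, -0.3421, 0.3413]
eef_rot: [3.141, 0.0, 0.084]
force: [-0.5, -0.5, -0.7]
finger_gap: 0.498
gripper_force: 0.0
```

Call:
{"method": "step_arm", "body": {
  "increments": "0 0.015 -0.075 0.0113 0; 0 0.015 -0.075 0.0113 0; 0 0.015 -0.075 0.0113 0; 0 0.015 -0.075 0.0113 0; 0 0.015 -0.075 0.0113 0"
}}

```text
time_s: 1.45
tcp_pos: [0.4359, -0.152, 0.3123]
eef_rot: [3.141, -0.0, 0.084]
force: [0.3, 0.1, -0.3]
finger_gap: 0.504
gripper_force: 0.0
```

Call:
{"method": "step_arm", "body": {
  "increments": "0 0.015 -0.075 0.0113 0; 0 0.015 -0.075 0.0113 0; 0 0.015 -0.075 0.0113 0; 0 0.015 -0.075 0.0113 0; 0 0.015 -0.075 0.0113 0"
}}

```text
time_s: 1.87
tcp_pos: [0.4575, 0.0379, 0.2841]
eef_rot: [3.141, -0.0, 0.084]
force: [0.6, -0.9, -0.3]
finger_gap: 0.501
gripper_force: 0.0
```

Call:
{"method": "step_arm", "body": {
  "increments": "0 0.015 -0.075 0.0113 0; 0 0.015 -0.075 0.0113 0; 0 0.009 -0.0528 0.0083 0; 0 0 0 0 0; 0 0 0 0 0"
}}

```text
time_s: 2.28
tcp_pos: [0.4681, 0.1402, 0.2684]
eef_rot: [-3.141, 0.001, 0.088]
force: [-0.1, -0.2, 0.2]
finger_gap: 0.504
gripper_force: 0.0
```

```bash
python3 - <<'E'
from h import *
c=np.load('cab.npy'); o=observe(); print(o['tcp_pos'],inv(c,o['tcp_pos']),rel(o['tcp_pos'],cab(c,loc(.115,-.0105,.021)),c[2]))
s=snapshot('scene'); t=snapshot('top'); P=np.hstack([cv2.resize(s['pixels'][110:300,120:320],(400,380)),cv2.resize(t['pixels'][170:360,60:260],(400,380))])
cv2.imwrite('pics/c3.png',P[:,:,::-1])
E
```

```text
[0.4680859  0.14017287 0.26838064] (np.float64(0.11190170187590309), np.float64(-0.015010619329813197), np.float64(0.09455145654591432)) (array([ 0.0955, -0.009 ,  0.112 ]), 'rows 1.8')
```

View pics/c3.png

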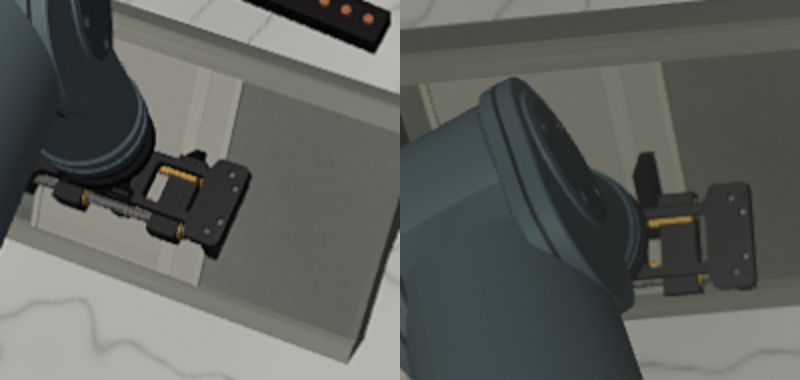

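The gripper is lined up over the handle with its long body across y; the fin is partly hidden at (645,178) in the top-view half. I'm descending around it, gripping lightly, then sliding.

Call:
{"method": "step_arm", "body": {
  "increments": "0 0.024 -0.0022 0.028 0; 0 0.024 -0.0022 0.028 0; 0 0.024 -0.0022 0.028 0; 0 0.0235 -0.0024 0.028 0; 0 0 0 0 0",
  "force": 8
}}

```text
time_s: 2.8
tcp_pos: [0.5164, 0.1449, 0.2106]
eef_rot: [3.14, 0.003, 0.081]
force: [-0.5, -0.6, 0.0]
finger_gap: 0.501
gripper_force: 0.0
```

Call:
{"method": "step_arm", "body": {
  "increments": "0.9 0 0 0 0; 0.9 0 0 0 0; 0.9 0 0 0 0; 0.9 0 0 0 0; 0.9 0 0 0 0"
}}

```text
time_s: 3.22
tcp_pos: [0.5158, 0.1473, 0.2135]
eef_rot: [3.142, -0.001, 0.084]
force: [-1.1, 1.5, 0.3]
finger_gap: 0.146
gripper_force: 1.9
```

Call:
{"method": "step_arm", "body": {
  "increments": "0.9 0 0.0276 0 0; 0.9 0 0.0276 0 0; 0.9 0 0.0276 0 0; 0.9 0 0.0276 0 0; 0.9 0 0.0276 0 0"
}}

```text
time_s: 3.63
tcp_pos: [0.5213, 0.0791, 0.2135]
eef_rot: [-3.141, -0.0, 0.085]
force: [-1.2, 2.1, 2.2]
finger_gap: 0.139
gripper_force: 8.0
```

Call:
{"method": "step_arm", "body": {
  "increments": "0.9 0 0.0276 0 0; 0.9 0 0.0276 0 0; 0.9 0 0.0276 0 0; 0.9 0 0.0276 0 0; 0.9 0 0.0276 0 0"
}}

```text
time_s: 4.05
tcp_pos: [0.527, 0.0102, 0.2135]
eef_rot: [-3.141, 0.0, 0.085]
force: [-2.8, 1.8, 4.8]
finger_gap: 0.134
gripper_force: 8.0
```

Call:
{"method": "step_arm", "body": {
  "increments": "0 0 0 0 0; 0 0 0 0 0; 0 0 0 0 0; 0 0 0 0 0"
}}

```text
time_s: 4.38
tcp_pos: [0.5274, 0.011, 0.2129]
eef_rot: [-3.141, -0.0, 0.086]
force: [0.2, 0.2, -0.1]
finger_gap: 0.411
gripper_force: 0.0
```

```bash
python3 - <<'E'
from h import *
c=np.load('cab.npy'); o=observe(); p=o['tcp_pos'];print(p,o['eef_rot'],inv(c,p))
ys=-.11; hole=np.array([.5265,-.258]); g=hole-(.058+.02)*np.array([np.cos(ys),np.sin(ys)])
up=cab(c,loc(.095,inv(c,p)[1],.095)); A=np.array([*g,.16]); print(g, up)
print(rel(p,up,c[2]),rel(up,[*g,.2],ys),rel([*g,.2],[*g,.003],ys),'turn',(c[2]-ys)/np.pi)
E
```

```text
[0.52742195 0.01102421 0.21286929] [-3.14117925e+00 -3.21813785e-04  8.59382255e-02] (np.float64(0.11571343892465881), np.float64(-0.14870366201382734), np.float64(0.021097657985847992))
[ 0.44897142 -0.24943729] [0.46582744 0.00581059 0.25838   ]
(array([-0.1236, -0.    , -0.091 ]), 'rows 1.8') (array([0.0225, 0.5111, 0.1168]), 'rows 6.3') (array([ 0.   , -0.   ,  0.394]), 'rows 4.7') turn 0.06189309173379365
```

Call:
{"method": "step_arm", "body": {
  "increments": "-0.3 -0.0412 0 -0.0303 0; -0.3 -0.0412 0 -0.0303 0; -0.3 -0.0412 0 -0.0303 0; -0.3 0 0 -0.02 0.031; -0.3 0 0 0 0.031"
}}

```text
time_s: 4.8
tcp_pos: [0.4661, 0.0054, 0.2704]
eef_rot: [-3.142, -0.004, -0.113]
force: [1.3, -0.3, 0.3]
finger_gap: 0.65
gripper_force: 0.0
```

Call:
{"method": "step_arm", "body": {
  "increments": "-0.3 0.0032 0.073 0.0167 0; -0.3 0.0032 0.073 0.0167 0; -0.3 0.0032 0.073 0.0167 0; -0.3 0.0032 0.073 0.0167 0; -0.3 0.0032 0.073 0.0167 0"
}}

```text
time_s: 5.22
tcp_pos: [0.4537, -0.1784, 0.2263]
eef_rot: [3.141, -0.001, -0.108]
force: [1.1, -0.6, 0.9]
finger_gap: 0.646
gripper_force: 0.0
```

Call:
{"method": "step_arm", "body": {
  "increments": "-0.3 0.0032 0.073 0.0167 0; -0.3 0.0032 0.073 0.0367 0; -0.3 0 0 0.05 0; -0.3 0 0 0.05 0; -0.3 0 0 0 0"
}}

```text
time_s: 5.63
tcp_pos: [0.4463, -0.249, 0.1458]
eef_rot: [-3.139, 0.007, -0.11]
force: [0.4, 0.9, -0.3]
finger_gap: 0.649
gripper_force: 0.0
```

```bash
python3 - <<'E'
from h import *
c=np.load('cab.npy'); o=observe(); p=o['tcp_pos'];print(p,o['eef_rot'],o['force'])
print(rel(p,[.449,-.2494,.003],o['eef_rot'][2]))
s=snapshot('scene'); t=snapshot('top'); P=np.hstack([cv2.resize(s['pixels'][260:390,310:440],(400,400)),cv2.resize(t['pixels'][240:370,350:480],(400,400))])
cv2.imwrite('pics/c4.png',P[:,:,::-1])
E
```

```text
[ 0.44628305 -0.249003    0.1458325 ] [-3.1386794   0.00681533 -0.11010326] [ 0.35752241  0.93195179 -0.28775263]
(array([5.500e-03, 2.000e-04, 2.857e-01]), 'rows 3.4')
```

View pics/c4.png

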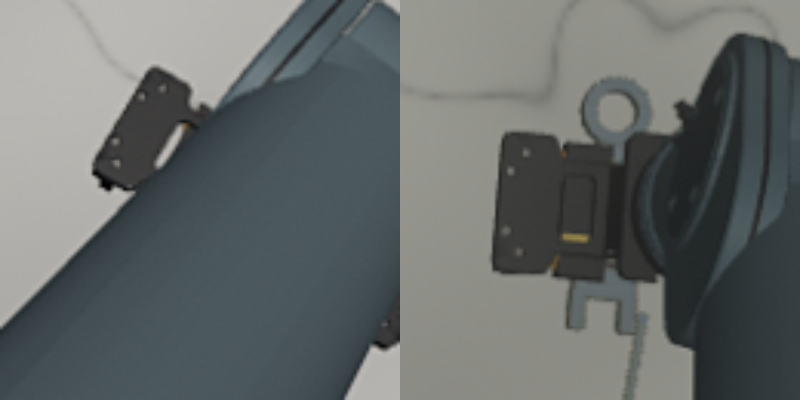

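The top-view half shows the gripper straddling the shank, ring at (616,110), jaw at (603,305). I'm descending and gripping.

Call:
{"method": "step_arm", "body": {
  "increments": "-0.3 0.0055 0 0.075 0; -0.3 0 0 0.075 0; -0.3 0 0 0.075 0; -0.3 0 0 0.045 0; -0.3 0 0 0.013 0",
  "force": 45
}}

```text
time_s: 6.15
tcp_pos: [0.4512, -0.2495, 0.0067]
eef_rot: [-3.14, 0.002, -0.109]
force: [-0.1, 0.3, -0.1]
finger_gap: 0.648
gripper_force: 0.0
```

Call:
{"method": "step_arm", "body": {
  "increments": "1 0 0 0 0; 1 0 0 0 0; 1 0 0 0 0; 1 0 0 0 0; 1 0 0 0 0"
}}

```text
time_s: 6.57
tcp_pos: [0.4526, -0.2514, 0.0097]
eef_rot: [3.141, -0.002, -0.11]
force: [0.2, -0.2, -0.7]
finger_gap: 0.298
gripper_force: 0.0
```

Call:
{"method": "step_arm", "body": {
  "increments": "0.1 0 0 0 0; 0.1 0 0 0 0; 0.1 0 0 0 0; 0.1 0 0 0 0"
}}

```text
time_s: 6.9
tcp_pos: [0.4516, -0.2508, 0.0083]
eef_rot: [3.142, 0.0, -0.11]
force: [-0.2, -0.1, -0.1]
finger_gap: 0.45
gripper_force: 0.0
```

```bash
python3 - <<'E'
from h import *
for i in range(6): o=observe(); print(np.round(o['tcp_pos'],4),o['finger_gap'],np.round(o['joint_positions'],4)); snapshot('top')
E
```

```text
[ 0.4516 -0.2508  0.0083] 0.4503726646264062 [ 0.5463  0.6938 -0.1605  1.9953  0.2279  0.4694 -1.4627]
[ 0.4515 -0.2508  0.0083] 0.44440322510607205 [ 0.5463  0.6939 -0.1605  1.9953  0.2279  0.4693 -1.4627]
[ 0.4515 -0.2508  0.0082] 0.44978757140683656 [ 0.5462  0.694  -0.1605  1.9953  0.2279  0.4693 -1.4627]
[ 0.4515 -0.2508  0.0082] 0.44472176429692767 [ 0.5462  0.694  -0.1605  1.9953  0.2279  0.4693 -1.4627]
[ 0.4515 -0.2508  0.0082] 0.45424401694286565 [ 0.5462  0.694  -0.1604  1.9953  0.228   0.4693 -1.4626]
[ 0.4515 -0.2508  0.0082] 0.45032570255167365 [ 0.5462  0.6941 -0.1604  1.9953  0.228   0.4693 -1.4626]
```

Call:
{"method": "step_arm", "body": {
  "increments": "0.1 0 0 0.005 0; 0.1 0 0 0.005 0; 0.1 0 0 0 0; 1 0 0 0 0; 1 0 0 0 0"
}}

```text
time_s: 7.62
tcp_pos: [0.4515, -0.2508, 0.0032]
eef_rot: [-3.142, 0.0, -0.11]
force: [-0.4, -0.6, -0.3]
finger_gap: 0.324
gripper_force: 0.0
```

Call:
{"method": "step_arm", "body": {
  "increments": "1 0 0 0 0; 1 0 0 0 0; 1 0 0 0 0; 1 0 0 0 0; 1 0 0 0 0"
}}

```text
time_s: 8.03
tcp_pos: [0.4516, -0.2508, 0.0032]
eef_rot: [-3.142, -0.0, -0.11]
force: [0.3, 0.7, -1.7]
finger_gap: 0.268
gripper_force: 45.0
```

```bash
cat >> h.py <<'E'
OFF=np.array([.0753,.0011,.005])  # hole from tcp, in cabinet axes
def T(c,hx,hz,hy=.1165): return cab(c,np.array([hx,hy,hz])-OFF)
E
python3 - <<'E'
from h import *
c=np.load('cab.npy'); p=np.array([.4516,-.2508,.0032]); y=c[2]
q=[.4516,-.2508,.20]; pre=T(c,0,.35); print(pre,rel(p,q,y),rel(q,pre,y))
E
```

```text
[0.45188247 0.26967831 0.345     ] (array([ 0.    ,  0.    , -0.3936]), 'rows 4.7') (array([ 0.0884, -1.0372, -0.29  ]), 'rows 13.0')
```

Call:
{"method": "step_arm", "body": {
  "increments": "1 0 0 -0.03 0; 1 0 0 -0.06 0; 1 0 0 -0.07 0; 1 0 0 -0.08 -0.031; 1 0 0 -0.08 -0.031"
}}

```text
time_s: 8.45
tcp_pos: [0.4504, -0.2504, 0.1643]
eef_rot: [-3.141, 0.002, 0.089]
force: [0.3, 0.0, -2.8]
finger_gap: 0.268
gripper_force: 45.0
```

Call:
{"method": "step_arm", "body": {
  "increments": "1 0 -0.02 -0.08 0; 1 0.009 -0.055 -0.05 0; 1 0.009 -0.065 -0.04 0; 1 0.009 -0.075 -0.03 0; 1 0.009 -0.075 -0.03 0"
}}

```text
time_s: 8.87
tcp_pos: [0.4566, -0.1037, 0.2791]
eef_rot: [3.141, 0.0, 0.083]
force: [1.7, 1.0, -3.0]
finger_gap: 0.266
gripper_force: 45.0
```

Call:
{"method": "step_arm", "body": {
  "increments": "1 0.009 -0.075 -0.03 0; 1 0.009 -0.075 -0.03 0; 1 0.009 -0.075 -0.03 0; 1 0.009 -0.075 -0.03 0; 1 0.008 -0.075 -0.02 0"
}}

```text
time_s: 9.28
tcp_pos: [0.4629, 0.0855, 0.3494]
eef_rot: [3.141, -0.001, 0.084]
force: [0.6, 0.5, -3.7]
finger_gap: 0.268
gripper_force: 45.0
```

Call:
{"method": "step_arm", "body": {
  "increments": "1 0.0084 -0.075 0 0; 1 0 -0.075 0 0; 1 0 -0.075 0 0; 1 0 -0.07 0 0; 1 0 -0.047 0 0"
}}

```text
time_s: 9.7
tcp_pos: [0.4514, 0.258, 0.3479]
eef_rot: [-3.141, 0.001, 0.088]
force: [-0.2, 0.4, -2.7]
finger_gap: 0.267
gripper_force: 45.0
```

Call:
{"method": "step_arm", "body": {
  "increments": "1 0 -0.03 0 0; 1 0 0 0 0; 1 0 0 0 0; 1 0 0 0 0; 1 0 0 0 0"
}}

```text
time_s: 10.12
tcp_pos: [0.4522, 0.2679, 0.3479]
eef_rot: [3.14, 0.0, 0.082]
force: [0.1, 0.2, -2.6]
finger_gap: 0.266
gripper_force: 45.0
```

```bash
python3 - <<'E'
from h import *
c=np.load('cab.npy'); o=observe(); print(o['tcp_pos'],o['eef_rot'],o['force'],o['finger_gap'])
s=snapshot('scene'); t=snapshot('top'); 
import pickle; pickle.dump((s,t,o),open('s1.pkl','wb'))
P=np.hstack([cv2.resize(s['pixels'][70:260,90:290],(400,380)),cv2.resize(t['pixels'][110:300,10:210],(400,380))])
cv2.imwrite('pics/c5.png',P[:,:,::-1])
E
```

```text
[0.45224654 0.26786293 0.34794792] [3.14031412e+00 4.23551216e-04 8.22265233e-02] [ 0.12226468  0.17522599 -2.59972541] 0.26586343423168957
```

View pics/c5.png

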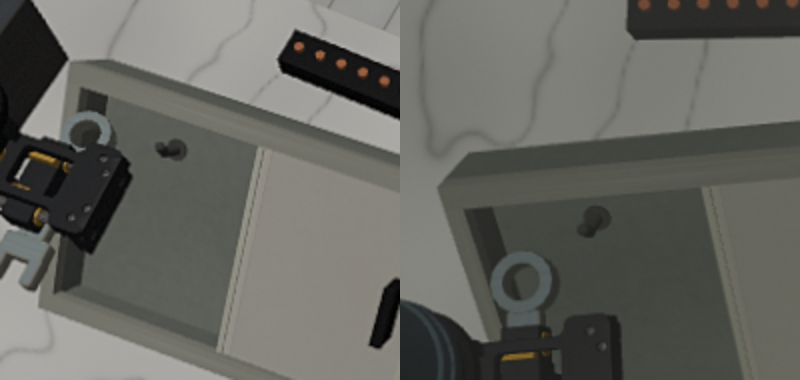

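```bash
python3 - <<'E'
from h import *; import pickle
s,t,o=pickle.load(open('s1.pkl','rb')); c=np.load('cab.npy')
# hole contour = enclosed dark region inside bright ring
res={}
for n,im,bx in(('s',s,(122,144,118,150)),('t',t,(232,268,52,90))):
    g=cv2.cvtColor(im['pixels'],cv2.COLOR_RGB2GRAY)[bx[0]:bx[1],bx[2]:bx[3]]; g=cv2.resize(g,None,fx=4,fy=4,interpolation=2)
    th,m=cv2.threshold(g,0,255,cv2.THRESH_OTSU); cs,h=cv2.findContours(m,cv2.RETR_CCOMP,cv2.CHAIN_APPROX_NONE)
    for i,k in enumerate(cs):
        if h[0,i,3]>=0 and cv2.contourArea(k)>300:
            (x,y),ax,an=cv2.fitEllipse(k); u,v=(x-1.5)/4+bx[2],(y-1.5)/4+bx[0]; print(n,u,v,np.array(ax)/4,an); res[n]=(u,v)
print(o['tcp_pos'],inv(c,o['tcp_pos']))
if len(res)==2: P=tri(ray(s,*res['s']),ray(t,*res['t'])); print('tri',P)
zt=o['tcp_pos'][2]+.005
for n,i in(('s',s),('t',t)):
    if n in res:
        P=onz(i,*res[n],zt+.000); d=P-o['tcp_pos']; k,q=np.cos(c[2]),np.sin(c[2]); print(n,P,'off cab',k*d[0]+q*d[1],-q*d[0]+k*d[1])
for nm,qa,qb in(('base',(179.5,145),(109,219.5)),('tip',(170.5,144),(102,224.5))):
    P=tri(ray(s,*qa),ray(t,*qb)); print(nm,P,inv(c,P))
# tip via top view, height of tip centre
for im,q in((s,(170.5,144)),(t,(102,224.5))):
    P=onz(im,*q,.2369); print('tip@z',inv(c,P), (P-[c[0],c[1],0]))
print('expected px of tip/base', [proj(i,cab(c,loc(u,.1165,n))) for i in(s,t) for u,n in((.197,-.012),(.19,-.048))])
E
```

```text
t 69.83616065979004 250.3989715576172 [18.18256569 19.87268829] 36.65301513671875
[0.45224654 0.26786293 0.34794792] (np.float64(0.15696473014285736), np.float64(0.11356038733737983), np.float64(0.1603386104723518))
t [0.52951384 0.27789229 0.35294792] off cab 0.07783788574728727 0.003476699248837237
base [0.60534451 0.28178245 0.19986033] (np.float64(0.18687922334761806), np.float64(0.1145176364076715), np.float64(-0.051049907596201795))
tip [0.59081862 0.28388826 0.22613176] (np.float64(0.19179677012939467), np.float64(0.11784109027185191), np.float64(-0.021541369153665405))
tip@z (np.float64(0.19468657507136983), np.float64(0.11247034142373502), np.float64(-0.01012965767000498)) [0.04989069 0.11709548 0.2369    ]
tip@z (np.float64(0.19665667357068017), np.float64(0.11352562215038024), np.float64(-0.011669734669465713)) [0.0522929  0.11835787 0.2369    ]
expected px of tip/base [(np.float64(169.32623957468292), np.float64(142.07162425547403)), (np.float64(177.77941757909312), np.float64(143.45289421574574)), (np.float64(100.15337916135525), np.float64(224.34694926320026)), (np.float64(107.21280890656254), np.float64(218.35838508274168))]
```

```bash
sed -i 's/^OFF=.*/OFF=np.array([.0768,.003,.005])/; s/hy=.1165/hy=.1138/' h.py
python3 - <<'E'
from h import *
c=np.load('cab.npy'); p=observe()['tcp_pos']; L=[p]+[T(c,*q) for q in((.035,.285),(.059,.252),(.063,.236),(.068,.223))]
for a,b in zip(L,L[1:]): print(b,rel(a,b,c[2]))
E
```

```text
[0.48565108 0.26792017 0.28      ] (array([0.0665, 0.0064, 0.1363]), 'rows 1.8')
[0.50956556 0.26994439 0.247     ] (array([ 0.048, -0.   ,  0.066]), 'rows 1.0')
[0.51355131 0.27028176 0.231     ] (array([0.008, 0.   , 0.032]), 'rows 0.4')
[0.51853349 0.27070348 0.218     ] (array([0.01 , 0.   , 0.026]), 'rows 0.3')
```

Call:
{"method": "step_arm", "body": {
  "increments": "1 0.022 0.0021 0.045 0; 1 0.022 0.0021 0.045 0; 1 0.022 0.0021 0.045 0; 1 0 0 0 0; 1 0 0 0 0"
}}

```text
time_s: 10.63
tcp_pos: [0.4848, 0.2681, 0.28]
eef_rot: [3.141, 0.003, 0.083]
force: [0.1, 0.1, -1.9]
finger_gap: 0.264
gripper_force: 45.0
```

Call:
{"method": "step_arm", "body": {
  "increments": "1 0.016 0 0.022 0; 1 0.016 0 0.022 0; 1 0.016 0 0.022 0; 1 0 0 0 0; 1 0 0 0 0"
}}

```text
time_s: 11.05
tcp_pos: [0.5089, 0.2709, 0.2469]
eef_rot: [3.141, 0.002, 0.084]
force: [-0.9, 0.7, -3.1]
finger_gap: 0.265
gripper_force: 45.0
```

```bash
python3 - <<'E'
from h import *
c=np.load('cab.npy'); o=observe(); p=o['tcp_pos']; print(p,o['eef_rot'],o['force'],rel(p,T(c,.059,.252),c[2]))
s=snapshot('scene'); t=snapshot('top'); 
P=np.hstack([cv2.resize(s['pixels'][100:200,120:220],(400,400)),cv2.resize(t['pixels'][180:280,50:150],(400,400))])
cv2.imwrite('pics/c6.png',P[:,:,::-1])
E
```

```text
[0.50893378 0.2709365  0.24689271] [3.14118402e+00 1.69495207e-03 8.40304260e-02] [-0.93411387  0.66858957 -3.09500772] (array([ 0.0011,  0.0021, -0.0002]), 'rows 0.0')
```

View pics/c6.png

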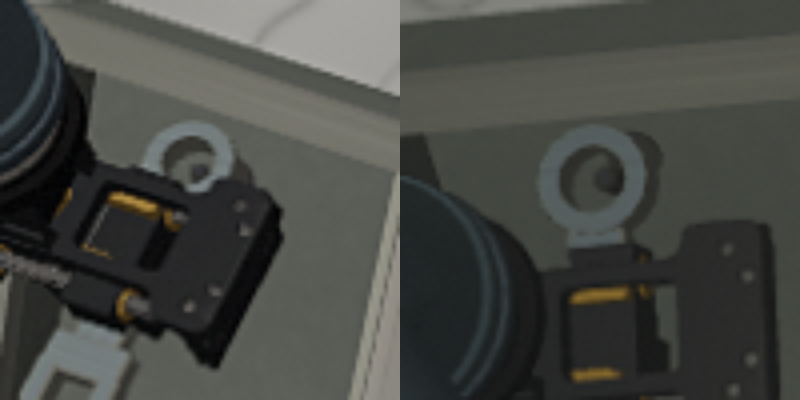

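Top view: hole centre at (592,180), hook tip at (608,172). Allowing for parallax, y is lined up and the tip is about 5 mm further in x. The frame is clear, so I'm lowering over the tip in small steps.

Call:
{"method": "step_arm", "body": {
  "increments": "1 0.007 0.001 0.006 0; 1 0.004 0 0.008 0; 1 0.002 0 0.008 0; 1 0 0 0.008 0; 1 0 0 0 0"
}}

```text
time_s: 11.57
tcp_pos: [0.515, 0.2709, 0.2316]
eef_rot: [3.141, 0.002, 0.084]
force: [0.9, 0.8, -3.2]
finger_gap: 0.268
gripper_force: 45.0
```

Call:
{"method": "step_arm", "body": {
  "increments": "1 0.002 0 0.006 0; 1 0.002 0 0.006 0; 1 0 0 0 0; 1 0 0 0 0"
}}

```text
time_s: 11.9
tcp_pos: [0.5174, 0.2714, 0.2266]
eef_rot: [3.141, 0.0, 0.084]
force: [-0.4, -0.2, -3.7]
finger_gap: 0.265
gripper_force: 45.0
```

Call:
{"method": "step_arm", "body": {
  "increments": "1 0.002 0 0.006 0; 1 0 0 0.006 0; 1 0 0 0.004 0; 1 0 0 0 0; 1 0 0 0 0"
}}

```text
time_s: 12.32
tcp_pos: [0.5183, 0.2715, 0.2186]
eef_rot: [3.141, 0.0, 0.085]
force: [-0.1, 0.6, -2.3]
finger_gap: 0.268
gripper_force: 45.0
```

Call:
{"method": "step_arm", "body": {
  "increments": "1 0 0 0.002 0; 1 0 0 0.002 0; 1 0.001 0 0.006 0; 1 0.001 0 0.006 0; 1 0 0 0 0",
  "force": 4
}}

```text
time_s: 12.73
tcp_pos: [0.5192, 0.2715, 0.21]
eef_rot: [3.141, 0.001, 0.085]
force: [1.0, -0.3, -2.5]
finger_gap: 0.276
gripper_force: 4.0
```

Call:
{"method": "step_arm", "body": {
  "increments": "1 0.002 0 0.008 0; 1 0.002 0 0.008 0; 1 0.002 0 0.008 0; 1 0 0 0 0; 1 0 0 0 0"
}}

```text
time_s: 13.15
tcp_pos: [0.5224, 0.2717, 0.1983]
eef_rot: [3.141, 0.0, 0.084]
force: [-0.7, 0.5, -2.5]
finger_gap: 0.272
gripper_force: 4.0
```

Call:
{"method": "step_arm", "body": {
  "increments": "0.2 0 0 0 0; 0.1 0 0 0 0; 0 0 0 0 0; 0 0 0 0 0; 0 0 0 0 0"
}}

```text
time_s: 13.57
tcp_pos: [0.5227, 0.272, 0.1991]
eef_rot: [-3.141, -0.001, 0.084]
force: [0.4, -0.4, -0.6]
finger_gap: 0.499
gripper_force: 0.0
```

```bash
python3 - <<'E'
from h import *
c=np.load('cab.npy'); o=observe(); p=o['tcp_pos']; print(p,o['force'],o['finger_gap'])
s=snapshot('scene'); t=snapshot('top'); 
P=np.hstack([cv2.resize(s['pixels'][90:230,110:250],(400,400)),cv2.resize(t['pixels'][180:320,40:180],(400,400))])
cv2.imwrite('pics/c7.png',P[:,:,::-1])
E
```

```text
[0.52265326 0.27200686 0.19908039] [ 0.36004445 -0.35299604 -0.63564462] 0.49883051059731087
```

View pics/c7.png

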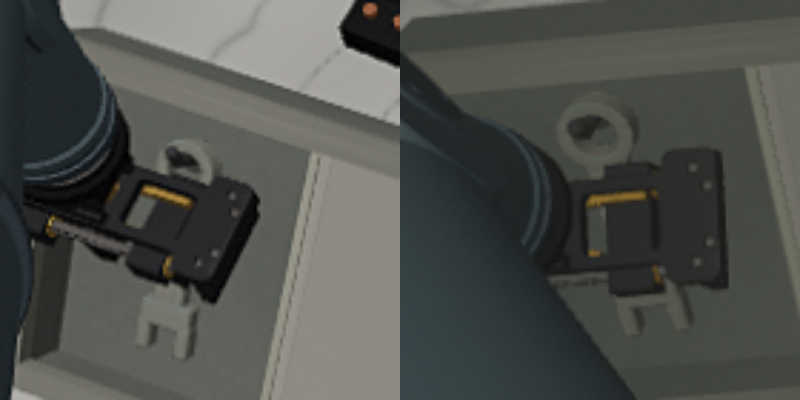

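The spanner hangs on the hook: the tip shows through the ring at (590,128) in the top view and the shank lies down the board. I'm backing out and going to the handle.

```bash
python3 - <<'E'
from h import *
c=np.load('cab.npy'); p=observe()['tcp_pos']; print(inv(c,p)); u,y,n=inv(c,p)
L=[p]+[cab(c,loc(*q)) for q in((u-.01,y,.10),(.115,-.149,.10),(.115,-.149,.021))]
for a,b in zip(L,L[1:]): print(b,rel(a,b,c[2]))
E
```

```text
(np.float64(0.12061483653739273), np.float64(0.11167853826517596), np.float64(-0.0004542505937778078))
[0.45305776 0.26604302 0.27193874] (array([-0.1394,  0.    , -0.1461]), 'rows 2.4')
[0.47848725 0.00658477 0.27464   ] (array([ 0.0069,  0.5214, -0.0054]), 'rows 6.3')
[0.52697785 0.01068922 0.212388  ] (array([0.0973, 0.    , 0.1245]), 'rows 1.9')
```

Call:
{"method": "step_arm", "body": {
  "increments": "0 -0.015 0 -0.018 0; 0 -0.031 0 -0.032 0; 0 -0.031 0 -0.032 0; 0 -0.031 0 -0.032 0; 0 -0.031 0 -0.032 0",
  "force": 8
}}

```text
time_s: 14.08
tcp_pos: [0.4518, 0.2661, 0.273]
eef_rot: [3.142, -0.0, 0.085]
force: [-0.2, 0.8, 0.1]
finger_gap: 0.496
gripper_force: 0.0
```

Call:
{"method": "step_arm", "body": {
  "increments": "0 0.0009 0.065 -0.0007 0; 0 0.0009 0.065 -0.0007 0; 0 0.0009 0.065 -0.0007 0; 0 0.0009 0.065 -0.0007 0; 0 0.0009 0.065 -0.0007 0"
}}

```text
time_s: 14.5
tcp_pos: [0.4686, 0.103, 0.2743]
eef_rot: [3.141, -0.001, 0.085]
force: [1.1, -0.1, 0.6]
finger_gap: 0.498
gripper_force: 0.0
```

Call:
{"method": "step_arm", "body": {
  "increments": "0 0.0009 0.065 -0.0007 0; 0 0.0009 0.065 -0.0007 0; 0 0.0009 0.0664 -0.0007 0; 0 0 0 0 0; 0 0 0 0 0"
}}

```text
time_s: 14.92
tcp_pos: [0.4785, 0.0049, 0.275]
eef_rot: [3.141, -0.0, 0.081]
force: [-0.7, 0.6, 0.9]
finger_gap: 0.498
gripper_force: 0.0
```

```bash
python3 - <<'E'
from h import *
c=np.load('cab.npy'); o=observe(); p=o['tcp_pos']; print(o['eef_rot'],inv(c,p),rel(p,cab(c,loc(.115,-.149,.021)),c[2]))
s=snapshot('scene'); t=snapshot('top'); 
P=np.hstack([cv2.resize(s['pixels'][90:290,110:310],(400,400)),cv2.resize(t['pixels'][170:370,40:240],(400,400))])
cv2.imwrite('pics/c8.png',P[:,:,::-1])
E
```

```text
[ 3.14104397e+00 -2.62450833e-04  8.05515598e-02] (np.float64(0.11516617274530995), np.float64(-0.15064581225088033), np.float64(0.10041123865033122)) (array([ 0.0976, -0.0033,  0.1252]), 'rows 1.9')
```

View pics/c8.png

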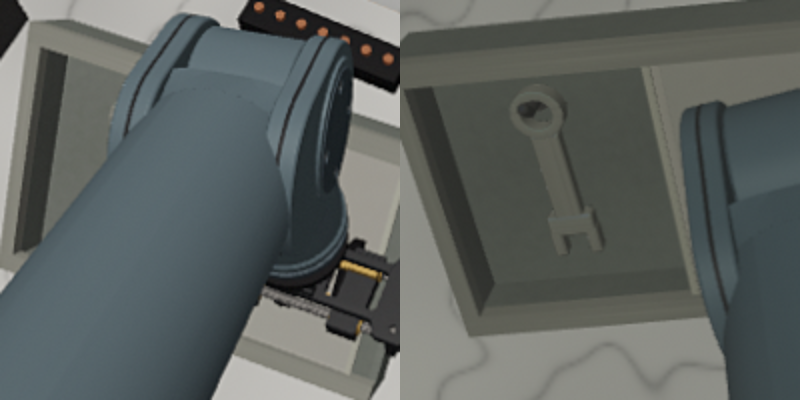

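The top view shows the spanner hanging straight down the board, ring at (538,110), jaw at (578,230). Now I'm gripping the handle and shutting the door.

Call:
{"method": "step_arm", "body": {
  "increments": "0 0.0244 -0.0011 0.0313 0; 0 0.0244 -0.0011 0.0313 0; 0 0.0244 -0.0011 0.0313 0; 0 0.0244 0 0.0313 0; 0 0 0 0 0"
}}

```text
time_s: 15.43
tcp_pos: [0.5271, 0.0145, 0.2097]
eef_rot: [-3.14, 0.003, 0.088]
force: [-0.5, 0.8, -0.1]
finger_gap: 0.502
gripper_force: 0.0
```

Call:
{"method": "step_arm", "body": {
  "increments": "0.9 0 0 0 0; 0.9 0 0 0 0; 0.9 0 0 0 0; 0.9 0 0 0 0; 0.9 0 0 0 0"
}}

```text
time_s: 15.85
tcp_pos: [0.5273, 0.0117, 0.2128]
eef_rot: [3.141, -0.001, 0.084]
force: [-0.1, -1.7, 1.0]
finger_gap: 0.147
gripper_force: 0.5
```

Call:
{"method": "step_arm", "body": {
  "increments": "0.9 0 0 0 0; 0.9 0 -0.03 0 0; 0.9 0 -0.03 0 0; 0.9 0 -0.03 0 0; 0.9 0 -0.03 0 0"
}}

```text
time_s: 16.27
tcp_pos: [0.5225, 0.0721, 0.2127]
eef_rot: [3.141, -0.001, 0.083]
force: [0.2, -2.0, 4.3]
finger_gap: 0.134
gripper_force: 8.0
```

Call:
{"method": "step_arm", "body": {
  "increments": "0.9 0 -0.03 0 0; 0.9 0 -0.03 0 0; 0.9 0 -0.03 0 0; 0.9 0 -0.03 0 0; 0.9 0 -0.03 0 0"
}}

```text
time_s: 16.68
tcp_pos: [0.5164, 0.147, 0.2127]
eef_rot: [3.141, -0.001, 0.084]
force: [1.0, -2.3, 3.3]
finger_gap: 0.136
gripper_force: 8.0
```

Call:
{"method": "step_arm", "body": {
  "increments": "0.9 0 -0.03 0 0; 0.9 0 -0.02 0 0; 0.9 0 -0.01 0 0; 0.9 0 0 0 0; 0.9 0 0 0 0"
}}

```text
time_s: 17.1
tcp_pos: [0.5139, 0.1776, 0.2127]
eef_rot: [-3.14, -0.002, 0.085]
force: [0.6, 1.6, 6.4]
finger_gap: 0.135
gripper_force: 8.0
```

```bash
python3 - <<'E'
from h import *
c=np.load('cab.npy'); o=observe(); print(inv(c,o['tcp_pos']),o['force'],o['finger_gap'])
E
```

```text
(np.float64(0.11605044566862294), np.float64(0.018387358464606908), np.float64(0.020630781574503)) [0.57406886 1.619332   6.35053501] 0.1351534038338973
```

Seven mm or so remain; I'll creep on until the stop shows in the force.

Call:
{"method": "step_arm", "body": {
  "increments": "0.9 0 -0.005 0 0; 0.9 0 -0.004 0 0; 0.9 0 -0.003 0 0; 0.9 0 0 0 0"
}}

```text
time_s: 17.43
tcp_pos: [0.5135, 0.1822, 0.2127]
eef_rot: [-3.142, -0.001, 0.084]
force: [-0.9, -0.1, 7.5]
finger_gap: 0.136
gripper_force: 8.0
```

Call:
{"method": "step_arm", "body": {
  "increments": "0.9 0 -0.003 0 0; 0.9 0 0 0 0; 0.9 0 0 0 0"
}}

```text
time_s: 17.68
tcp_pos: [0.5134, 0.1835, 0.2127]
eef_rot: [3.142, -0.001, 0.083]
force: [0.2, -0.8, 8.0]
finger_gap: 0.136
gripper_force: 8.0
```

Call:
{"method": "step_arm", "body": {
  "increments": "0.9 0 -0.003 0 0; 0.9 0 -0.002 0 0; 0.9 0 0 0 0; 0.9 0 0 0 0"
}}

```text
time_s: 18.02
tcp_pos: [0.5132, 0.1859, 0.2127]
eef_rot: [3.141, -0.001, 0.083]
force: [0.6, -0.3, 7.7]
finger_gap: 0.135
gripper_force: 8.0
```

Call:
{"method": "step_arm", "body": {
  "increments": "0.9 0 -0.003 0 0; 0.9 0 0 0 0; 0.9 0 0 0 0"
}}

```text
time_s: 18.27
tcp_pos: [0.5132, 0.1859, 0.2127]
eef_rot: [3.139, -0.001, 0.082]
force: [-0.1, -5.1, 9.1]
finger_gap: 0.139
gripper_force: 8.0
```

The door is at its stop: the position has stalled and the force is −5 N. I'm releasing and backing off.

Call:
{"method": "step_arm", "body": {
  "increments": "0 0 0 0 0; 0 0 0 0 0; 0 0 0 0 0; 0 0 0 0 0; 0 -0.01 0 -0.012 0"
}}

```text
time_s: 18.68
tcp_pos: [0.507, 0.1873, 0.2169]
eef_rot: [3.141, 0.002, 0.084]
force: [-0.3, 0.1, 1.2]
finger_gap: 0.486
gripper_force: 0.0
```

Call:
{"method": "step_arm", "body": {
  "increments": "0 -0.03 0 -0.04 0; 0 -0.03 0 -0.04 0; 0 -0.03 0 -0.04 0; 0 -0.03 0.05 -0.04 0; 0 0 0.07 -0.04 0"
}}

```text
time_s: 19.1
tcp_pos: [0.4493, 0.1257, 0.3191]
eef_rot: [-3.141, 0.001, 0.093]
force: [1.1, -0.7, 0.0]
finger_gap: 0.501
gripper_force: 0.0
```

Call:
{"method": "step_arm", "body": {
  "increments": "0 0 0.075 0 0; 0 0 0.075 0 0; 0 0 0.075 0 0; 0 0 0.075 0 0; 0 0 0.075 0 0"
}}

```text
time_s: 19.52
tcp_pos: [0.4679, -0.0654, 0.3185]
eef_rot: [3.141, -0.0, 0.085]
force: [1.0, 0.7, 0.6]
finger_gap: 0.499
gripper_force: 0.0
```

Call:
{"method": "step_arm", "body": {
  "increments": "0 0 0.075 0 0; 0 0 0.06 0 0; 0 0 0 0 0; 0 0 0 0 0; 0 0 0 0 0"
}}

```text
time_s: 19.93
tcp_pos: [0.474, -0.1299, 0.3181]
eef_rot: [-3.141, 0.0, 0.086]
force: [-0.4, 1.3, -0.3]
finger_gap: 0.499
gripper_force: 0.0
```

```bash
python3 - <<'E'
from h import *
o=observe(); print(o['tcp_pos'],o['force'])
s=snapshot('scene'); t=snapshot('top'); 
P=np.hstack([cv2.resize(s['pixels'][90:290,110:310],(400,400)),cv2.resize(t['pixels'][170:370,40:240],(400,400))])
cv2.imwrite('pics/c9.png',P[:,:,::-1])
E
```

```text
[ 0.47400189 -0.12993396  0.31806745] [-0.41963541  1.27675114 -0.28642494]
```

View pics/c9.png

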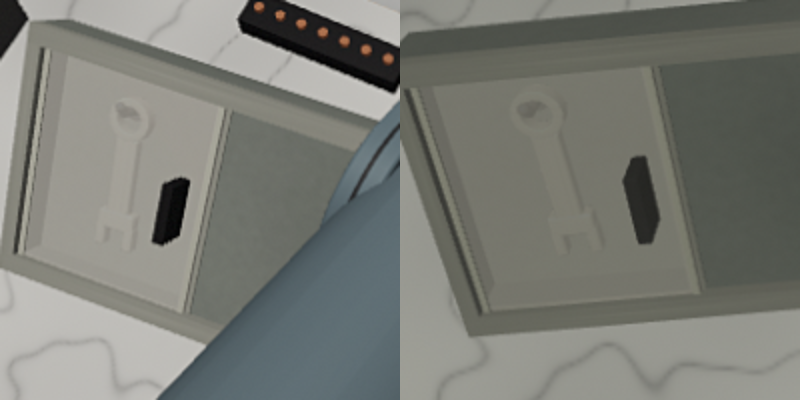

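The door covers the opening with the spanner hanging behind it. I'll check the closure numerically.

```bash
python3 - <<'E'
from h import *; import pickle
c=np.load('cab.npy'); S0=pickle.load(open('s0.pkl','rb')); S1={n:snapshot(n) for n in('scene','top')}
def hc(S):
    r=[]
    for n,b in(('scene',(165,235,180,235)),('top',(235,300,140,205))):
        m=(S[n]['pixels'][b[0]:b[1],b[2]:b[3]].max(2)<60).astype(np.uint8); k,l,st,ce=cv2.connectedComponentsWithStats(m); i=1+st[1:,4].argmax(); r.append(ray(S[n],*(ce[i]+[b[2],b[0]])))
    return inv(c,tri(*r))
print(hc(S0),hc(S1))
b=S1['top']
for q in((662,68),(704,293)):
    P=onplane(b,40+(q[0]-400)/2,170+q[1]/2,cab(c,loc(.1,0,.008)),cab([0,0,c[2]],OUT)); print(inv(c,P))
E
```

```text
(np.float64(0.12524756598506348), np.float64(-0.010080493314312624), np.float64(0.024309167924029172)) (np.float64(0.12454589839125188), np.float64(0.028848604622546965), np.float64(0.022532003010092005))
(np.float64(0.22871964392064467), np.float64(-0.006904949492434769), np.float64(0.008003200000000002))
(np.float64(0.019327115500596757), np.float64(-0.0009530587224312759), np.float64(0.008003199999999967))
```

```bash
python3 -c "
from station import close_job; print(close_job())"
```

```text
the job is handed in; nothing more can be done
None
```

The spanner hangs by its ring on the hook, let go, the door is shut against its stop, and the job was handed in at about 20 s; the hand-in returned no verdict, so I don't know the judged result.

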